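Reset the tripped breaker under the push-latch flap of the bench power box

ROBOT

A 6-joint arm with a two-finger parallel gripper is mounted at the origin on the work surface. World frame = base frame: x ahead of the robot, y to its left, z up, the work surface at z = 0. Lengths are in mm, angles in rad, forces in N, time in s.
With the tool pointing down it reaches from about 275 to 1000 mm from the base axis. Payload 8.4 kg.
Tool frame: the origin (TCP) lies on the centre line of the jaws, within the pads' length; the fingertips stand r.tip_reach ahead of it and the grasp point (between the pads) lies 11 mm behind it (r.tip_reach is the distance from the TCP to the fingertips, in mm); z points along the fingers, y is the line along which they close (so a half turn about z gives the same grasp; the last joint's range is limited). The gripper opens to 85 mm and grips with 20 to 120 N. Pads are 22 mm wide; open, the fingers measure 114 mm over their backs; the gripper's body (76 mm by 85 mm) begins 54 mm behind the grasp point. The pads swing forward as they close: fully open they stand 13 mm farther back than shut.
Start: joints at [1.125, 0.353, 1.633, -0, 1.155, -0.002], TCP at [268.358, 564.457, 239.281] pointing down, gripper open.
Joint ranges: [-2.63, 2.63], [-0.92, 2.1], [0.06, 2.66], [-1.3, 4.44], [0, 2.69], [-3.02, 3.02]. Speed limits (rad/s): [2.22, 2.22, 2.79, 3.14, 3.14, 3.14].

INTERFACE

Orientations are given as [roll, pitch, yaw] about the fixed x, y, z axes, in that order (R = Rz(yaw) Ry(pitch) Rx(roll)).
In Python, from rig import r gives the robot as it stands.
- The arm moves only by the tool carry_out, never from a script. Its argument "targets" is a list of rows, each an object with "dp": the shift along the tool's x, y, z in mm, a list of three; "yaw": the turn about the tool's z in degrees. A call has 1 to 12 rows; each row is the pose to reach, as a shift and turn from the pose commanded when the call began, along the tool's axes at that moment; what a row does not reach only later rows make up. A row lasts 1/8 s, in which the tool goes at most 62.5 mm and 10.7 degrees, less where a joint would pass 70% of its speed; a pose out of reach is approached as far as the arm can. A call with a gripper value outside its range is refused whole. "fingers" is the opening, from -1 (shut) to 1 (fully open), so that 0 is half open, set as the call begins (left out, the last holds). The fingers move at their own pace and stop on an object; "grip_force" is the grip in N (left out, the last holds). Time passes only in rows, so rows that repeat a pose let the fingers close. It gives the time, the measured TCP pose, the force, the opening and the grip force at its end, in the units of the state.
- r.sense(): the state, without advancing time (a new reading comes with each control period).
- r.grab_frame(name): name is "scene" or "top" or "wrist"; returns the picture (480x640x3 uint8, red, green, blue); there is no depth.
- r.get_calibration(name): a dict with "fx", "fy", "cx", "cy" (pixels), "dist_coeffs" ([k1, k2, p1, p2, k3] as OpenCV has them; the pictures are not rectified), "rvec" (rotation vector, rad) and "tvec" (3), from world to camera coordinates, as OpenCV has them. Camera axes: x right, y down, z forward; pixel columns grow to the right and rows downward; lengths in mm; the calibration is good to about 2 mm. A picture is of the moment at which its call begins: read the wrist's pose just before it. get_calibration takes no time and is no camera call; for the wrist camera it gives the pose at the moment of the call.
- r.sign_off(): hands the job in; it is judged then, once.
The state is a dict: "clock": time; "qpos": joint angles; "qvel": joint speeds; "joint_efforts": joint torques, N m; "eef_pos": TCP position; "tcp_rot": TCP orientation; "contact_force": force on the tool from outside, world axes, zero at the start; "wrist_torque": the same for the moment, N m; "opening": opening from 0.0 (shut) to 1.0 (fully open); "grasp_force": force on a finger pad.
Only numpy, scipy, OpenCV 4.12 (cv2) and the standard library are available. Lean on these libraries where they do the work, as an engineer would, in place of code of your own. Each camera call takes 0.05 s, during which the arm holds its last target. There are 200 camera calls.

TASK

The bench has lost power. Press the flap of the power box to pop it open, push the tripped breaker button (the one of the two that stands up) fully in with a fingertip so that it stays down, then swing the flap down and press it until it latches shut again. Nothing is to be picked up; leave the things lying around the box where they are, and finish clear of everything.

Things in the scene. Friction and masses are not known exactly. Their poses are not given: they have to be found in the camera images.
- power_box: grey box fixed to the bench, 190 (x) x 180 (y) x 70 high mm, walls 6 mm, origin at the centre of its underside, z up, yaw within 0.35 rad. Its top is an aluminium flap, level with the rim. Under it a panel, 30 mm above the bench, has two breakers at x = -20, y = +42 and -42 mm (either may be the tripped one) and at mid-front a latch block 24 x 30 x 28 mm high
- flap (a joint): flap angle, rad: 0 latched shut, -0.048 pressed to its rigid stop, 1.35 fully open. Push-latch: each press of the free part down to the stop changes it. Shut: press, let go, and a spring opens it fully in 1.5 s and holds it there. Open: push down to the stop, let go, and it rises 0.048 rad to 0 and stays shut. Short of the stop nothing changes. It takes about 2 N at 135 mm from the hinge
- flap_hinge (a point): middle of the hinge line along the flap's far edge, on its upper (outer) face; in the box frame at x = 80, y = 0, z = 70 mm. The hinge line runs along the box's y axis; the flap swings up about it
- flap_edge (a point): middle of the flap's free edge on its upper (outer) face, 163 mm from the hinge; the flap is 164 mm wide and 5 mm thick, with a 37 mm latch tongue under it 8 mm from this edge. Shut, it lies on the robot's side of the box (box x = -83, z = 70 mm); fully open, it is above the hinge (box x = 44, z = 229 mm)
- tripped_top (a point): centre of the top of the tripped breaker's button: black round cap 22 mm wide on a white stem, in a black round collar 34 mm wide and 6 mm high on the panel. At the start its top stands 15 to 18 mm above the panel (45 to 48 mm above the bench); pushed fully in it is 7 mm above the panel
- tripped_button (a joint): how far the tripped breaker's button is pushed in, m: 0 to 0.003 at the start, 0.011 fully in (rigid stop). It moves straight down against about 2.5 N of friction and stays where it is left
- set_top (a point): centre of the top of the other breaker's button, alike but already pushed in, 7 mm above the panel
- beech_block: loose beech block 200 (x) x 55 (y) x 45 mm, lying beside the box on its +y side; origin at the centre of its underside; to be left alone
- sanding_block: loose reddish sanding block 75 x 48 x 40 mm on the -y side of the box; origin at the centre of its underside; to be left alone
- white_bottle: loose white plastic bottle 68 mm wide, 170 mm tall, standing on the -y side of the box; origin at the centre of its underside; to be left alone
- hex_key: loose steel L-shaped hex key, 8 mm thick, lying flat on the robot's side of the box, legs about 125 and 38 mm; origin on the bench on its long leg; to be left alone

How it is judged (in metres and radians):
On the way, in this order (a step that is already met when the one before it is completed fails the run):
1. the flap has popped open (past 1.0 rad) (value of joint flap above 1 rad), for 0.2 s.
2. the tripped button is pushed fully in (at least 9.5 of 11 mm) with the flap open (value of joint tripped_button above 0.0095 m and value of joint flap above 0.8 rad), for 0.1 s.
3. the flap is latched shut again by itself, the robot off it (value of joint flap between -0.02 and 0.02 rad and contact force between each of the arm, the fingers and flap below 0.3 N), for 0.3 s.
At the end, for the whole second after the job is handed in: the flap is latched shut (within 0.02 rad of 0) and the tripped button is still fully in (at least 9.5 of 11 mm) (value of joint flap between -0.02 and 0.02 rad and value of joint tripped_button above 0.0095 m); the robot touches nothing.
It fails at once if the beech block is shoved, lifted or carried (more than 30 mm) (distance of beech_block from where it was at the start of the episode above 0.03 m).
It fails at once if the sanding block is shoved, lifted or carried (more than 30 mm) (distance of sanding_block from where it was at the start of the episode above 0.03 m).
It fails at once if the white bottle is shoved, lifted or carried (more than 30 mm) (distance of white_bottle from where it was at the start of the episode above 0.03 m).
It fails at once if the hex key is shoved, lifted or carried (more than 30 mm) (distance of hex_key from where it was at the start of the episode above 0.03 m).
It also fails if it takes over 58 s, if anything falls off the work surface, if the arm or the gripper's body presses on something with over 40 N, if the wrist force passes 120 N, or if a joint passes its speed limit or range.

## Working session

There is one attempt and no reset: what is moved stays moved. The work goes in short steps, Python scripts to look and compute and a tool call to move; the robot and the scene stay as the last step left them, time stands still between calls to the robot, and variables do not carry over. Pictures are saved under pics/ and viewed, at most 10 in all, crops included, and the job is handed in when it is done.

Besides the shell and the picture viewer there is one more tool, called after "Call:" as name(argument=value, ...) on one line, values as JSON. carry_out: Moves the arm, as the interface text tells. Its arguments: {"type":"object","properties":{"targets":{"type":"array","items":{"type":"object","properties":{"dp":{"type":"array","items":{"type":"number"}},"yaw":{"type":"number"}}}},"fingers":{"type":"number"},"grip_force":{"type":"number"}},"required":["targets"]}

```bash
mkdir -p pics; ls; python3 - <<'E'
from rig import r
import cv2
s=r.sense();print(s['clock'],s['eef_pos'],s['tcp_rot'],s['opening'],r.tip_reach)
for n in("scene","top"):
    cv2.imwrite(f"pics/{n}0.png",r.grab_frame(n)[:,:,::-1]);print(r.get_calibration(n))
E
```

```text
pics
0.0 [268.15691511 564.03501597 238.56346662] [-3.14021197e+00  9.30228527e-06  2.69782127e+00] 1.0014786464630347 8.0
{'fx': 442.4192976378077, 'fy': 442.4192976378077, 'cx': 323.82970073429266, 'cy': 244.43941215033948, 'dist_coeffs': array([-0.1031296,  0.       ,  0.       ,  0.       ,  0.       ]), 'rvec': array([ 2.02975789,  1.21981524, -0.51562288]), 'tvec': array([-294.91017059, -288.97686803, 1203.59786144])}
{'fx': 491.3468960942748, 'fy': 491.3468960942748, 'cx': 326.306558337247, 'cy': 236.61426915328502, 'dist_coeffs': array([-0.0842028,  0.       ,  0.       ,  0.       ,  0.       ]), 'rvec': array([ 2.09545352, -2.13061298,  0.18318758]), 'tvec': array([ 69.84843643, 563.71154204, 861.1656914 ])}
```

View pics/top0.png

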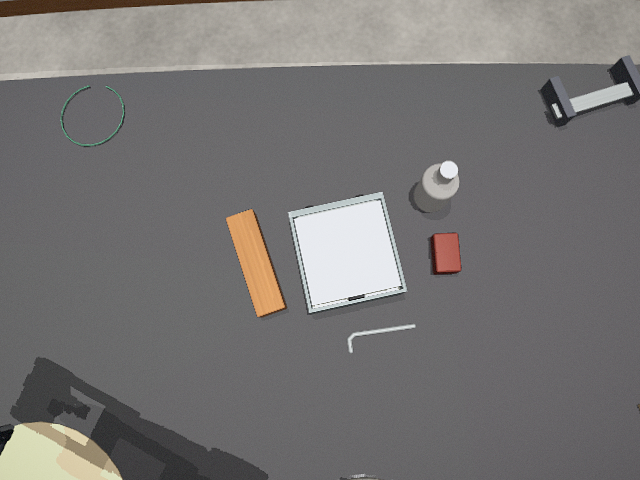

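View pics/scene0.png

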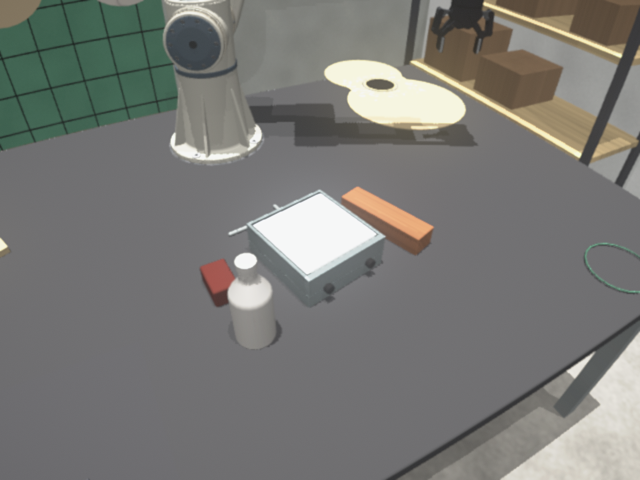

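The top view has +x up and +y to the left. The box corners are at about (289,211), (383,193), (406,291) and (309,313), with the white flap inside them. The beech block is left of the box, the bottle and sanding block are right of it, and the hex key is in front at (350–415, 325–350).

```bash
cat > h.py <<'E'
import numpy as np,cv2
from rig import r
def cal(n):
    c=r.get_calibration(n);K=np.array([[c['fx'],0,c['cx']],[0,c['fy'],c['cy']],[0,0,1]])
    return K,c['dist_coeffs'],cv2.Rodrigues(c['rvec'])[0],np.array(c['tvec'])
def onplane(n,px,z,c=None):
    K,d,R,t=c or cal(n)
    u=cv2.undistortPoints(np.array(px,float).reshape(-1,1,2),K,d).reshape(-1,2)
    D=np.c_[u,np.ones(len(u))]@R; C=-R.T@t
    return C+D*((z-C[2])/D[:,2])[:,None]
def proj(n,P,c=None):
    K,d,R,t=c or cal(n)
    return cv2.projectPoints(np.array(P,float).reshape(-1,3),cv2.Rodrigues(R)[0],t,K,d)[0].reshape(-1,2)
def tool(dw):
    s=r.sense();a=s['tcp_rot']
    from scipy.spatial.transform import Rotation as Ro
    return Ro.from_euler('xyz',a).as_matrix().T@np.array(dw)
E
python3 - <<'E'
from h import *
im=cv2.imread('pics/top0.png');
def quad(m):
    c=max(cv2.findContours(m,cv2.RETR_EXTERNAL,cv2.CHAIN_APPROX_NONE)[0],key=cv2.contourArea)
    return c[:,0].astype(float)
roi=np.zeros(im.shape[:2],np.uint8);roi[185:320,284:410]=1
m=((im.min(2)>200)*roi).astype(np.uint8)
for nm,mm in(("flap",m),("rim",((im.min(2)>95)*roi).astype(np.uint8))):
    P=onplane("top",quad(mm),70)[:,:2]
    rc=cv2.minAreaRect(P.astype(np.float32));print(nm,rc)
    c=np.array(rc[0]);print(cv2.boxPoints(rc))
hs=cv2.cvtColor(im,cv2.COLOR_BGR2HSV)
print("key",onplane("top",[[351,352],[350,336],[415,326]],4))
print("beech",onplane("top",[[227,216],[253,209],[286,308],[259,317]],45))
print("bottle",onplane("top",[[448,170]],170),"sand",onplane("top",[[446,253]],40))
E
```

```text
flap ((530.5572509765625, 23.081573486328125), (171.621826171875, 163.17733764648438), 11.464937210083008)
[[430.24133  85.98579]
 [462.67578 -73.9356 ]
 [630.87317 -39.82264]
 [598.4387  120.09875]]
rim ((535.4986572265625, 23.597488403320312), (234.03567504882812, 248.1808319091797), 88.8573989868164)
[[409.0995   -90.922615]
 [657.23096  -95.871544]
 [661.8978   138.11758 ]
 [413.76636  143.06653 ]]
key [[ 351.58918137   17.90214965    4.        ]
 [ 381.48150084   19.13128       4.        ]
 [ 397.98733159 -105.15448859    4.        ]]
beech [[610.3514727  250.0823541   45.        ]
 [623.08503062 200.15446524  45.        ]
 [434.30773844 136.7380414   45.        ]
 [418.50538339 186.53761412  45.        ]]
bottle [[ 652.09669355 -146.5453463   170.        ]] sand [[ 532.02932891 -164.16531654   40.        ]]
```

```bash
python3 - <<'E'
from h import *
K,d,R,t=cal("wrist");s=r.sense()
C=-R.T@t
print("cam in tool",tool(C-s['eef_pos']),"axis",tool(R[2]))
P=onplane("top",[[289,211],[383,193],[406,291],[309,313]],70)[:,:2]
print(cv2.minAreaRect(P.astype(np.float32)),P.mean(0))
c=np.array([532,23.4]);a=np.radians(11.46)
ex=np.array([np.cos(a),np.sin(a)]);ey=np.array([-ex[1],ex[0]])
for n,x,y in(("press",-60,0),("b+",-20,42),("b-",-20,-42),("hinge",80,0)):
    print(n,c+ex*x+ey*y)
p=c+ex*-60
print("dp to above press z=200:",tool(np.r_[p,200]-s['eef_pos']))
E
```

```text
cam in tool [  75.80112508    0.27855447 -135.12957118] axis [-2.95809513e-01 -6.49572692e-05  9.55246946e-01]
((534.1348266601562, 23.416824340820312), (191.1537322998047, 178.0757293701172), 10.721744537353516) [534.39237464  23.47357097]
press [473.19618095  11.47897384]
b+ [504.05400867  60.58899795]
b- [520.7434453  -21.73634872]
hinge [610.40509207  39.29470155]
dp to above press z=200: [-422.42556168 -410.98733952   39.16990305]
```

Call:
carry_out(targets=[{"dp":[-42,-41,4],"yaw":-4},{"dp":[-84,-82,8],"yaw":-8},{"dp":[-126,-123,12],"yaw":-12},{"dp":[-168,-164,16],"yaw":-16},{"dp":[-210,-205,20],"yaw":-20},{"dp":[-252,-246,24],"yaw":-24},{"dp":[-294,-287,28],"yaw":-28},{"dp":[-336,-328,32],"yaw":-32},{"dp":[-378,-369,36],"yaw":-36},{"dp":[-423,-410,39],"yaw":-36.6},{"dp":[-423,-410,39],"yaw":-36.6},{"dp":[-423,-410,39],"yaw":-36.6}], fingers=-1)

```text
clock: 1.6
eef_pos: [473.9, 12.5, 200.0]
tcp_rot: [3.141, -0.001, -2.948]
contact_force: [0.4, 0.1, -0.4]
opening: 0.0
grasp_force: 0.0
```

```bash
python3 - <<'E'
from h import *
print(r.tip_reach)
c=cal("wrist");cv2.imwrite("pics/w1.png",r.grab_frame("wrist")[:,:,::-1])
o=np.array([533.5,23.4]);a=np.radians(11.1);ex=np.array([np.cos(a),np.sin(a)]);ey=np.array([-ex[1],ex[0]])
print(proj("wrist",[np.r_[o+ex*x+ey*y,70] for x,y in((-83,82),(-83,-82),(-95,90),(-95,-90),(-60,0))],c))
E
```

```text
8.0
[[426.40522045 206.61632908]
 [216.01201177 206.82415215]
 [437.93241553 191.33485939]
 [204.42568835 191.5669563 ]
 [321.25818303 235.04217222]]
```

View pics/w1.png

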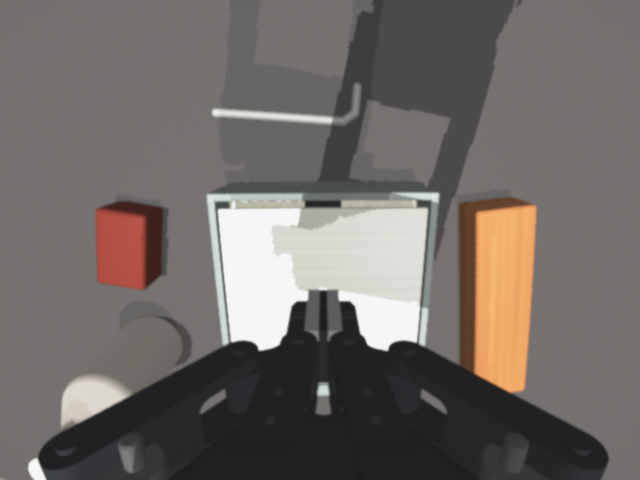

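The wrist view shows the flap edge at row 208, columns 218–428. I predicted row 207, columns 216–426, so the box pose is confirmed. Next I press the flap.

Call:
carry_out(targets=[{"dp":[0,0,60]},{"dp":[0,0,110]},{"dp":[0,0,119]},{"dp":[0,0,123]},{"dp":[0,0,126]},{"dp":[0,0,128]},{"dp":[0,0,129]},{"dp":[0,0,129]}])

```text
schema error: expected keys dp, yaw
```

Call:
carry_out(targets=[{"dp":[0,0,60],"yaw":0},{"dp":[0,0,110],"yaw":0},{"dp":[0,0,119],"yaw":0},{"dp":[0,0,123],"yaw":0},{"dp":[0,0,126],"yaw":0},{"dp":[0,0,128],"yaw":0},{"dp":[0,0,129],"yaw":0},{"dp":[0,0,129],"yaw":0}])

```text
clock: 2.65
eef_pos: [475.0, 12.5, 71.8]
tcp_rot: [-3.141, 0.001, -2.947]
contact_force: [1.8, 0.9, 1.8]
opening: -0.001
grasp_force: 0.8
```

Call:
carry_out(targets=[{"dp":[0,0,1],"yaw":0},{"dp":[0,0,2],"yaw":0},{"dp":[0,0,3],"yaw":0},{"dp":[0,0,3],"yaw":0}])

```text
clock: 3.15
eef_pos: [475.2, 12.5, 70.8]
tcp_rot: [-3.141, 0.002, -2.947]
contact_force: [-8.2, -0.2, 40.1]
opening: 0.001
grasp_force: 20.4
```

Call:
carry_out(targets=[{"dp":[20,0,-45],"yaw":0},{"dp":[50,0,-95],"yaw":0},{"dp":[80,0,-140],"yaw":0},{"dp":[90,0,-180],"yaw":0},{"dp":[90,0,-210],"yaw":0},{"dp":[90,0,-230],"yaw":0},{"dp":[90,0,-230],"yaw":0},{"dp":[90,0,-230],"yaw":0},{"dp":[90,0,-230],"yaw":0},{"dp":[90,0,-230],"yaw":0},{"dp":[90,0,-230],"yaw":0},{"dp":[90,0,-230],"yaw":0}])

```text
clock: 4.65
eef_pos: [386.0, -4.9, 298.1]
tcp_rot: [3.142, -0.0, -2.947]
contact_force: [0.3, 0.0, 0.2]
opening: -0.001
grasp_force: 0.0
```

```bash
python3 - <<'E'
from h import *
s=r.sense();print(s['clock'],s['eef_pos'],s['contact_force'])
c=cal("wrist");cv2.imwrite("pics/w2.png",r.grab_frame("wrist")[:,:,::-1])
cv2.imwrite("pics/s2.png",r.grab_frame("scene")[:,:,::-1])
o=np.array([533.5,23.4]);a=np.radians(11.1);ex=np.array([np.cos(a),np.sin(a)]);ey=np.array([-ex[1],ex[0]])
print(proj("wrist",[np.r_[o+ex*-20+ey*y,z] for y,z in((42,37),(42,46),(-42,37),(-42,46))],c))
E
```

```text
4.65 [386.03335301  -4.89168629 298.14894696] [0.34750803 0.02730752 0.19389089]
[[355.09021665 304.57152868]
 [355.72717793 307.94430155]
 [288.8558535  304.53760551]
 [288.18806712 307.90973583]]
```

View pics/w2.png

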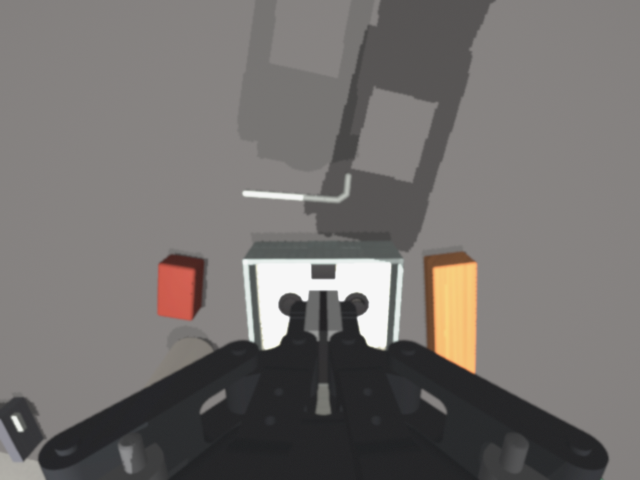

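The flap is open. The panel shows with breakers at (291,304) on the −y side and (357,304) on the +y side. I'll zoom in to see which one stands up.

```bash
python3 - <<'E'
import cv2,numpy as np
a=cv2.resize(cv2.imread('pics/w2.png')[275:335,265:385],None,fx=6,fy=6,interpolation=cv2.INTER_CUBIC)
a=np.clip(a*1.0*2.0,0,255).astype('uint8')
cv2.imwrite('pics/c2.png',a)
E
```

```text
(no output)
```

View pics/c2.png

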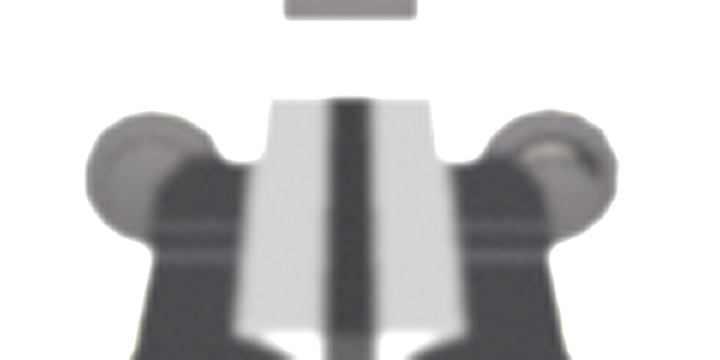

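View pics/s2.png

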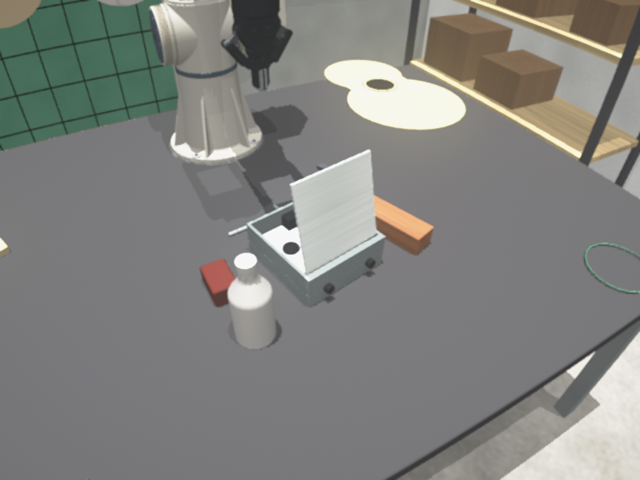

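The white stem shows on the right-hand breaker (+y, at about (357,302)), so that is the tripped one. The scene view shows the flap fully open. I'll go above it, turned 45° so the gripper body keeps clear of the latch tongue.

Call:
carry_out(targets=[{"dp":[-25,10,0],"yaw":9},{"dp":[-50,20,0],"yaw":18},{"dp":[-75,30,0],"yaw":27},{"dp":[-100,40,0],"yaw":36},{"dp":[-124,49,0],"yaw":45},{"dp":[-124,49,40],"yaw":45},{"dp":[-124,49,80],"yaw":45},{"dp":[-124,49,120],"yaw":45},{"dp":[-124,49,150],"yaw":45},{"dp":[-124,49,165],"yaw":45},{"dp":[-124,49,165],"yaw":45}])

```text
clock: 6.12
eef_pos: [497.8, 67.2, 132.8]
tcp_rot: [-3.141, -0.001, 2.551]
contact_force: [0.1, 0.1, 0.7]
opening: 0.0
grasp_force: 0.0
```

```bash
python3 - <<'E'
from h import *
s=r.sense();print(s['clock'],s['eef_pos'],s['contact_force'],s['qpos'])
w=r.grab_frame("wrist");sc=r.grab_frame("scene")[130:310,200:440];
a=np.hstack([cv2.resize(w,(400,300)),cv2.resize(sc,(400,300))])
cv2.imwrite("pics/w3.png",a[:,:,::-1])
E
```

```text
6.125 [497.83880079  67.153569   132.77209254] [0.06803273 0.12344281 0.65351295] [ 1.31102144e-01  3.01662605e-01  1.98631755e+00 -1.44174789e-05
  8.55183447e-01 -8.49259599e-01]
```

View pics/w3.png

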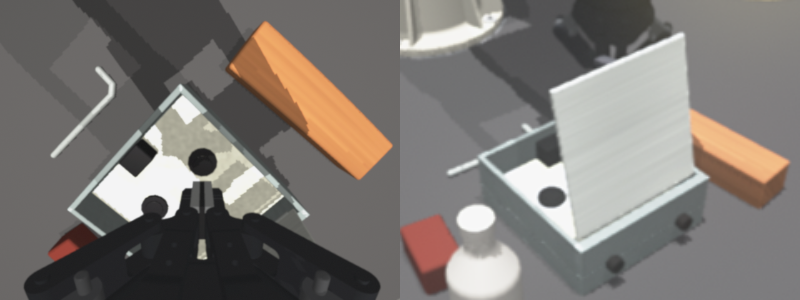

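```bash
python3 - <<'E'
from h import *
s=r.sense();P=onplane("wrist",[[324.5,258]],40)[0];print(P, s['eef_pos'], tool(P-s['eef_pos']))
E
```

```text
[505.59499317  64.57515703  40.        ] [498.97895262  67.29880512 134.22715322] [-6.91357638  1.33613687 94.2356825 ]
```

The button ray lands at (505.6, 64.6), about 7 mm from the tool axis, which is the offset I planned. Pressing now.

Call:
carry_out(targets=[{"dp":[-2,0,30],"yaw":0},{"dp":[-2,0,60],"yaw":0},{"dp":[-2,0,75],"yaw":0},{"dp":[-2,0,80],"yaw":0},{"dp":[-2,0,84],"yaw":0},{"dp":[-2,0,87],"yaw":0},{"dp":[-2,0,88],"yaw":0},{"dp":[-2,0,88],"yaw":0}])

```text
clock: 7.22
eef_pos: [500.2, 66.1, 45.6]
tcp_rot: [3.141, 0.001, 2.551]
contact_force: [-0.6, 0.5, 1.7]
opening: -0.002
grasp_force: 0.8
```

Call:
carry_out(targets=[{"dp":[0,0,1],"yaw":0},{"dp":[0,0,2],"yaw":0},{"dp":[0,0,2.5],"yaw":0},{"dp":[0,0,2.5],"yaw":0}])

```text
clock: 7.72
eef_pos: [500.3, 66.2, 44.5]
tcp_rot: [3.141, 0.001, 2.551]
contact_force: [-6.3, -0.0, 26.4]
opening: -0.002
grasp_force: 13.2
```

The press reached the rigid stop at 26 N with the tip at about z = 36.5, so the button is in. Now I retract and go over behind the flap.

Call:
carry_out(targets=[{"dp":[0,0,-30],"yaw":0},{"dp":[0,0,-85],"yaw":0},{"dp":[0,0,-145],"yaw":0},{"dp":[0,0,-205],"yaw":0},{"dp":[0,0,-250],"yaw":0},{"dp":[0,0,-262],"yaw":0},{"dp":[-24,11,-262],"yaw":-9},{"dp":[-48,22,-262],"yaw":-18},{"dp":[-73,33,-262],"yaw":-27},{"dp":[-97,44,-262],"yaw":-36},{"dp":[-121,55,-262],"yaw":-45},{"dp":[-121,55,-262],"yaw":-45}])

```text
clock: 9.22
eef_pos: [631.7, 44.1, 302.8]
tcp_rot: [3.141, -0.002, -2.947]
contact_force: [-0.0, -0.1, 0.8]
opening: -0.004
grasp_force: 0.0
```

```bash
python3 - <<'E'
from h import *
s=r.sense();print(s['clock'],s['eef_pos'],s['contact_force'],s['tcp_rot'])
w=r.grab_frame("wrist");sc=r.grab_frame("scene")[130:310,200:440];
a=np.hstack([cv2.resize(w,(400,300)),cv2.resize(sc,(400,300))])
cv2.imwrite("pics/w4.png",a[:,:,::-1])
E
```

```text
9.225 [631.65599915  44.11348662 302.80199572] [-0.02042093 -0.07009255  0.75121235] [ 3.14144670e+00 -1.94310802e-03 -2.94683389e+00]
```

View pics/w4.png

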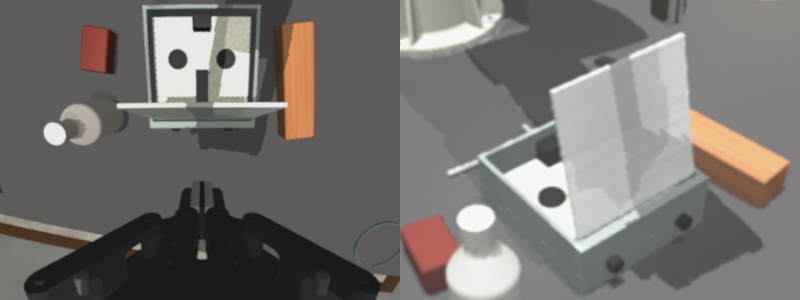

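The wrist view shows both buttons down and the flap upright, with its edge at row 105 of the inset. The tool is behind the flap. I'll lower it and push the flap forward along its arc.

Call:
carry_out(targets=[{"dp":[0,0,45],"yaw":0},{"dp":[0,0,91],"yaw":0},{"dp":[25,0,91],"yaw":0},{"dp":[40,0,90],"yaw":0},{"dp":[57,0,94],"yaw":0},{"dp":[72,0,101],"yaw":0},{"dp":[88,0,110],"yaw":0},{"dp":[101,0,121],"yaw":0},{"dp":[114,0,133],"yaw":0},{"dp":[124,0,147],"yaw":0},{"dp":[132,0,159],"yaw":0},{"dp":[138,0,171],"yaw":0}])

```text
clock: 10.82
eef_pos: [495.1, 17.6, 132.8]
tcp_rot: [3.142, -0.0, -2.947]
contact_force: [1.0, 0.8, 0.9]
opening: -0.001
grasp_force: 0.7
```

Contact force is about 1.6 N, so the flap is riding under the fingertip. I'll continue down to the stop.

Call:
carry_out(targets=[{"dp":[4,0,13],"yaw":0},{"dp":[8,0,27],"yaw":0},{"dp":[10,0,38],"yaw":0},{"dp":[13,0,47],"yaw":0},{"dp":[17,0,53],"yaw":0},{"dp":[20,0,57],"yaw":0},{"dp":[20,0,60],"yaw":0},{"dp":[20,0,62],"yaw":0},{"dp":[20,0,63.5],"yaw":0},{"dp":[20,0,63.5],"yaw":0}])

```text
clock: 12.08
eef_pos: [475.7, 13.8, 71.2]
tcp_rot: [3.142, -0.001, -2.947]
contact_force: [-6.3, -0.8, 19.4]
opening: -0.005
grasp_force: 9.5
```

Call:
carry_out(targets=[{"dp":[0,0,1],"yaw":0},{"dp":[0,0,1],"yaw":0},{"dp":[0,0,-10],"yaw":0},{"dp":[0,0,-50],"yaw":0},{"dp":[40,0,-100],"yaw":0},{"dp":[90,0,-160],"yaw":0},{"dp":[100,0,-220],"yaw":0},{"dp":[100,0,-230],"yaw":0},{"dp":[100,0,-230],"yaw":0},{"dp":[100,0,-230],"yaw":0},{"dp":[100,0,-230],"yaw":0}])

```text
clock: 13.45
eef_pos: [377.4, -5.5, 298.9]
tcp_rot: [3.141, -0.003, -2.947]
contact_force: [0.8, -0.0, -0.4]
opening: 0.002
grasp_force: 0.0
```

```bash
python3 - <<'E'
from h import *
s=r.sense();print(s['clock'],s['eef_pos'],s['contact_force'])
w=r.grab_frame("wrist");sc=r.grab_frame("scene")[130:310,200:440];
a=np.hstack([cv2.resize(w,(400,300)),cv2.resize(sc,(400,300))])
cv2.imwrite("pics/w5.png",a[:,:,::-1])
E
```

```text
13.45 [377.3845196   -5.50534252 298.92607399] [ 0.83694547 -0.00466085 -0.3634929 ]
```

View pics/w5.png

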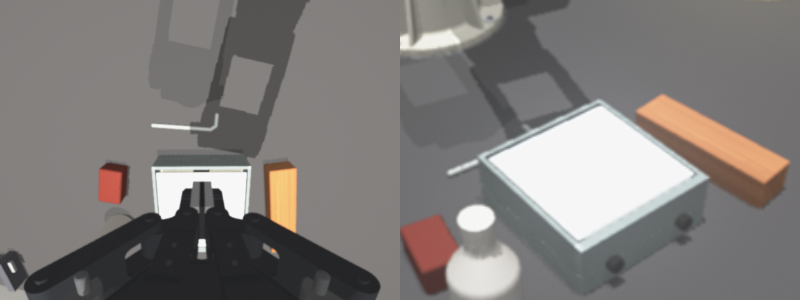

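The flap is shut level with the rim, nothing around the box has moved, and the arm is clear.

```bash
python3 -c "
from rig import r
print(r.sign_off())"
```

```text
the job is handed in; nothing more can be done
None
```

I opened the flap, pushed the tripped +y breaker button in to its rigid stop, and pressed the flap until it latched shut; the job is handed in at about 13.5 s with the arm clear, and the sign-off gave no verdict.

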